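# Stack two sawn boards in stickers to dry

### The job

Stack the two rough-sawn boards to dry on the base with the two bearers: lay the thick board flat and centred along the base across both bearers, then one sticker across it directly above each bearer (either sticker on either side), then the thin board on the stickers, centred and in line with the one below, and last stand the rail offcut on its foot on the middle of the thin board as a weight. Set each piece down rather than dropping it, and leave the tin, the mallet and the try square undisturbed.

Things in the scene. Friction and masses are not known exactly. Their poses are not given: they have to be found in the camera images.
- base: The drying base, fixed to the bench: a plywood strip 190 x 70 x 8 mm with two wooden bearers screwed across it. Origin: centre of its underside, on the bench. x runs along the strip, z up. Each bearer is 20 mm wide (x), 100 mm long (y) and 20 mm high; their centre lines are at x = +65 mm and x = -65 mm; their tops are 28 mm above the bench.
- thick_board_mid (a point): Centre of the thick board: pale sawn wood with dark bark along one long edge and white-sealed ends, 210 mm long (x) x 58 mm wide (y) x 30 mm thick (z). Lies flat on the bench at the start. Half-way up, 15 mm above its underside. Loose, about 0.25 kg.
- thin_board_mid (a point): Centre of the thin board: same wood, bark and sealed ends, shorter, narrower and thinner: 180 mm long (x) x 48 mm wide (y) x 18 mm thick (z). Lies flat at the start. Half-way up, 9 mm above its underside. Loose, about 0.11 kg.
- sticker_a_mid (a point): Centre of one sticker (spacer lath): plain wooden stick 90 mm long (x) x 18 x 18 mm, lying on the bench. 9 mm above its underside. Loose, about 25 g. The two stickers are alike.
- sticker_b_mid (a point): Centre of the other sticker: the same, 90 mm long (x) x 18 x 18 mm; 9 mm above its underside. Loose, about 25 g.
- rail_mid (a point): Centre of the rail offcut used as weight: dark steel, I-section, standing on its foot, 90 mm long (x) and 60 mm high (z). Foot 54 mm wide (y), 6 mm thick; web 8 mm thick; head 28 mm wide, from 44 to 60 mm above its underside: grip it across the head. The point is 30 mm above its underside. Loose, about 0.8 kg.
- tin_mid (a point): Bystander: a closed metal tin of end-grain sealer with a paper band, 57 mm in diameter, 61 mm high, standing; point on its axis, 29 mm above the bench. Loose.
- mallet: Bystander: a joiner's wooden mallet lying flat. Origin: centre of the underside of its head (75 mm in x, 115 mm in y, 60 mm high); the handle, 26 mm thick, runs 225 mm along +x from the origin, its axis 30 mm up. Loose.
- try_square: Bystander: a try square lying flat: dark wooden stock 120 mm (x) x 26 mm (y) x 16 mm high, origin at the centre of its underside; steel blade 34 mm wide, 4 mm thick, reaching 173 mm along +y from the stock's +x end. Loose.
Things that resemble listed ones, but are neither listed nor needed, are in the scene too. Leave any green, turquoise or white look-alike of the part that bears thin_board_mid alone.

How it is judged:
By the outcome, as a careful person would: the job done as asked, in the order asked, and still so for the second after the job is handed in, with the robot touching nothing.
It also fails if it takes over 136 s, if anything falls off the work surface, if the arm or the gripper's body presses on something with over 40 N, if the wrist force passes 120 N, or if a joint passes its speed limit or range.

### The arm

A 7-joint arm with a two-finger parallel gripper is mounted at the origin on the work surface. World frame = base frame: x ahead of the robot, y to its left, z up, the work surface at z = 0. Lengths are in m, angles in rad, forces in N, time in s.
With the tool pointing down it reaches from about 0.425 to 0.925 m from the base axis. Payload 6.8 kg.
Tool frame: the origin (TCP) lies on the front face of the gripper's body, between the roots of the fingers; the fingertips stand 73 mm ahead of it and the grasp point (between the pads) lies 54 mm ahead of it (env.nose_length is the distance from the TCP to the fingertips, in m); z points along the fingers, y is the direction in which the jaws open and shut (so a half turn about z gives the same grasp; the last joint's range is limited). The gripper opens to 85 mm and grips with 20 to 120 N. Pads are 22 mm wide; open, the fingers measure 114 mm over their backs; the gripper's body (76 mm by 85 mm) begins 54 mm behind the grasp point. The pads swing forward as they close: fully open they stand 13 mm farther back than shut.
Start: joints at [-1.448, 0.477, 0.022, 1.555, -0.011, 1.109, -0.083], TCP at [0.154, 0.657, 0.304] pointing down, gripper open.
Joint ranges: [-2.96, 2.96], [-0.34, 2.1], [-1.41, 1.46], [0.24, 2.44], [-1.37, 4.51], [0.17, 1.92], [-2.96, 2.96]. Speed limits (rad/s): [2.39, 2.39, 3.14, 3.14, 3.14, 3.14, 3.14].

### API

Orientations are given as a unit quaternion [w, x, y, z].
In Python, from cell import env, kin, camera, calibration, job gives the robot as it stands. The module is installed in compiled form; this text tells all that it offers. Calls block until the motion is done:
- env.reach(position, orientation): joint-space move of the TCP to a pose.
- env.movel(position, velocity=0.15, rot=None, stop_force=None): straight line of the TCP; rot=None keeps the orientation; velocity is the mean speed in m/s. With stop_force (N) it stops when the force on the tool has changed by that much, and returns True; else False.
- env.goto_joints(angles): joint-space move.
- env.grip(opening, f_grip=None): finger opening in m; f_grip is the grip in N (None keeps the last); returns when the fingers have stopped.
- env.dwell(seconds).
- kin.inverse_kinematics(position, orientation): joint angles nearest the present ones, or None.
- env.get_state(): the state.
- camera(name): name is "side" or "top" or "wrist"; returns (picture, depth): 420x560x3 uint8, blue, green, red; 420x560 float32, m along the optical axis (not along the pixel's ray), 0 where there is no reading.
- calibration(name): a dict with "fx", "fy", "cx", "cy" (pixels), "rvec" (rotation vector, rad) and "tvec" (3), from world to camera coordinates, as OpenCV has them. Camera axes: x right, y down, z forward; pixel columns grow to the right and rows downward; lengths in m; the calibration is good to about 2 mm. A picture is of the moment at which its call begins: read the wrist's pose just before it. calibration takes no time and is no camera call; for the wrist camera it gives the pose at the moment of the call.
A pose or a line that the arm cannot do raises env.PlanningError and nothing moves.
- job.job_done(): hands the job in, once; it reports no verdict.
The state is a dict: "time": time; "qpos": joint angles; "joint_velocities": joint speeds; "joint_torque": joint torques, N m; "tcp_pos": TCP position; "orientation": TCP orientation; "force": force on the tool from outside, world axes, zero at the start; "torque": the same for the moment, N m; "opening": finger opening in m.
Only numpy, scipy, OpenCV 4.12 (cv2) and the standard library are available. Lean on these libraries where they do the work, as an engineer would, in place of code of your own. Each camera call takes 0.05 s, during which the arm holds its last target. There are 200 camera calls.

## Working session

There is one attempt and no reset: what is moved stays moved. The work goes in short steps, each a Python script; the robot and the scene stay as the last script left them, time stands still between calls to the robot, and variables do not carry over. Pictures are saved under pics/ and viewed, about 12 in all and at most 16, crops included, and the job is handed in when it is done.

```bash
mkdir -p pics
python3 - <<'E'
from cell import env,kin,camera,calibration,job
import cv2,numpy as np
for n in ("top","side"):
    p,d=camera(n); cv2.imwrite(f"pics/{n}0.png",p); np.save(f"{n}0.npy",d)
    c=calibration(n); print(n,{k:np.round(v,4).tolist() for k,v in c.items()})
    R=cv2.Rodrigues(np.array(c["rvec"],float))[0]; print((-R.T@np.array(c["tvec"]).ravel()).round(3))
s=env.get_state(); print(s["time"],s["tcp_pos"],s["orientation"],s["opening"])
E
```

```text
top {'fx': 389.8946, 'fy': 389.8946, 'cx': 278.0963, 'cy': 212.0341, 'rvec': [2.2132, -2.1801, 0.0593], 'tvec': [0.0816, 0.5241, 0.945]}
[0.474 0.092 0.97 ]
side {'fx': 378.8521, 'fy': 378.8521, 'cx': 285.2773, 'cy': 207.9158, 'rvec': [2.3613, -0.3814, 0.1315], 'tvec': [-0.482, 0.2532, 0.9617]}
[ 0.324 -0.603  0.868]
0.1 [0.15431398 0.6567018  0.30301106] [-4.90559863e-05  1.15137071e-01  9.93349260e-01 -8.36212711e-04] 0.08556992326669975
```

View pics/top0.png

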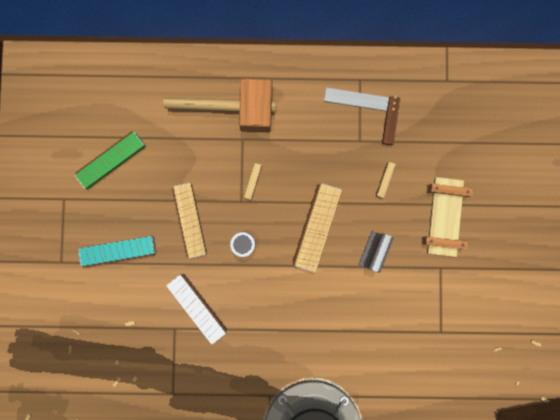

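View pics/side0.png

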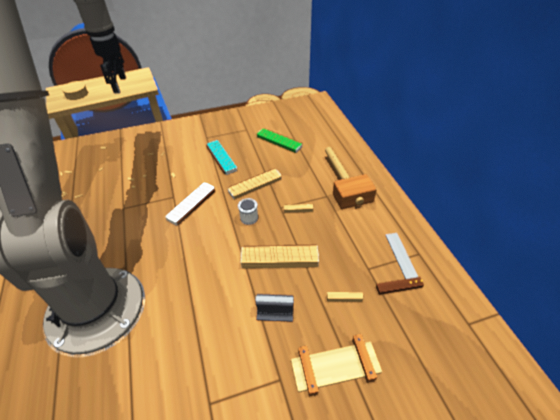

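The top picture shows:
- thick board at (318,227)
- natural-wood thin board at (189,221); its green, turquoise and white look-alikes are at (110,160), (117,251) and (196,309)
- stickers at (253,181) and (386,180)
- rail at (376,252)
- base at (448,217)
- tin at (242,244)
- mallet at (256,105)
- try square at (390,120)

Next I'll measure them from depth and take one enlarged crop.

```bash
cat > h.py <<'E'
from cell import env,kin,camera,calibration,job
import cv2,numpy as np
def cloud(d,c):
    R=cv2.Rodrigues(np.array(c["rvec"],float))[0]; t=np.array(c["tvec"],float).ravel()
    v,u=np.mgrid[:d.shape[0],:d.shape[1]]
    P=np.stack([(u-c["cx"])/c["fx"]*d,(v-c["cy"])/c["fy"]*d,d],-1)
    W=(P-t)@R; W[d<=0]=np.nan; return W
def rect(W,m):
    """min-area rectangle of world xy points (mm): centre, long, short, yaw of long axis deg"""
    p=W[m][:,:2].astype(np.float32); (c,(a,b),th)=cv2.minAreaRect(p*1000)
    if a<b: a,b,th=b,a,th+90
    return np.array(c)/1000,a,b,(th+90)%180-90
E
python3 - <<'E'
from h import *
d=np.load("top0.npy"); W=cloud(d,calibration("top")); z=W[...,2]
print("bench z",np.nanmedian(z[300:320,250:500]))
m=np.nan_to_num(z>0.008)&(np.indices(z.shape)[0]>60)&(np.indices(z.shape)[0]<370)
n,l,s,c=cv2.connectedComponentsWithStats(m.astype(np.uint8))
for i in range(1,n):
    if s[i,4]<40: continue
    r=rect(W,l==i); print(c[i].round(),s[i,4],"xy",r[0].round(4),"L %.0f W %.0f yaw %.1f"%r[1:],"z50/95",np.nanpercentile(z[l==i],[50,95]).round(3))
p=cv2.imread("pics/top0.png"); a=cv2.resize(p[160:280,165:365],None,fx=4,fy=4,interpolation=2); 
b=cv2.resize(p[160:280,340:490],None,fx=4,fy=4,interpolation=2); cv2.imwrite("pics/crop1.png",np.hstack([a,b])[:, :][::1] if 0 else cv2.resize(np.hstack([a,b]),(800,274)))
q=cv2.imread("pics/side0.png"); cv2.imwrite("pics/crop2.png",cv2.resize(q[160:400,220:420],None,fx=2.5,fy=2.5,interpolation=2))
E
```

```text
bench z -0.0005471766044628571
[238. 105.] 2526 xy [0.7815 0.2362] L 271 W 115 yaw 88.8 z50/95 [0.057 0.061]
[391. 121.] 527 xy [ 0.7549 -0.1896] L 121 W 27 yaw -8.3 z50/95 [0.015 0.018]
[109. 160.] 1469 xy [0.6454 0.5088] L 181 W 51 yaw -51.9 z50/95 [0.017 0.019]
[386. 180.] 297 xy [ 0.6061 -0.1755] L 90 W 18 yaw -18.8 z50/95 [0.017 0.02 ]
[253. 182.] 275 xy [0.5974 0.1527] L 90 W 18 yaw -16.7 z50/95 [0.017 0.02 ]
[449. 197.] 725 xy [ 0.557  -0.3179] L 138 W 99 yaw -31.5 z50/95 [0.019 0.03 ]
[189. 221.] 1465 xy [0.4986 0.3081] L 180 W 49 yaw 13.5 z50/95 [0.017 0.02 ]
[317. 228.] 2113 xy [ 0.4869 -0.0058] L 210 W 58 yaw -17.2 z50/95 [0.029 0.032]
[446. 242.] 499 xy [ 0.4513 -0.3215] L 101 W 75 yaw -71.4 z50/95 [0.026 0.03 ]
[243. 244.] 478 xy [0.4434 0.1714] L 55 W 54 yaw -89.1 z50/95 [0.059 0.063]
[379. 253.] 628 xy [ 0.429  -0.1507] L 89 W 32 yaw -21.9 z50/95 [0.058 0.062]
[117. 252.] 1469 xy [0.4191 0.4817] L 182 W 48 yaw -79.2 z50/95 [0.017 0.02 ]
[197. 309.] 1540 xy [0.2854 0.2827] L 180 W 49 yaw 39.4 z50/95 [0.017 0.02 ]
```

View pics/crop1.png

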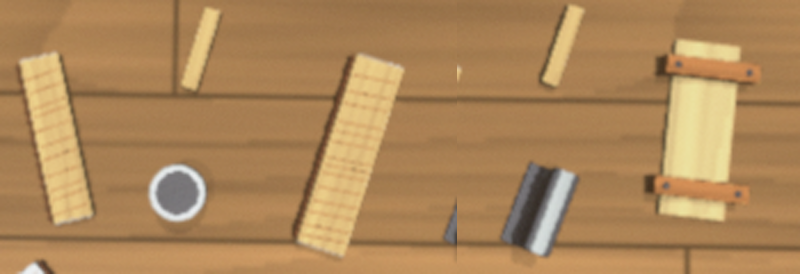

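View pics/crop2.png

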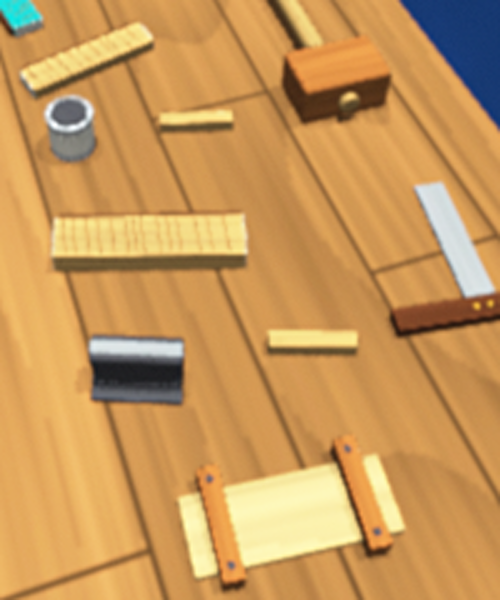

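The crops confirm my picks. The thin board is the natural-wood one at (189,221), measured 180x49x18; the thick board measures 210x58x30; the rail stands on its foot, and both stickers are plain. Next I'll fit the bearers and rail head, then pick the thick board.

```bash
cat >> h.py <<'E'
from scipy.spatial.transform import Rotation as Ro
def quat(yaw):
    q=(Ro.from_euler('z',yaw)*Ro.from_euler('x',np.pi)).as_quat(); return q[[3,0,1,2]]
def best(p,yaw):
    """of yaw, yaw+pi the one with the smallest wrist travel and within range"""
    o=[]
    for y in (yaw,yaw+np.pi):
        j=kin.inverse_kinematics(list(p),quat(y))
        if j is not None: o.append((abs(j[6]-env.get_state()["qpos"][6])+ (10 if abs(j[6])>2.8 else 0),y))
    return min(o)[1]
def st(): s=env.get_state(); return s["time"],s["tcp_pos"].round(4) if hasattr(s["tcp_pos"],'round') else np.round(s["tcp_pos"],4),round(s["opening"],4),np.round(s["force"],1)
def pick(xy,yaw,z,opening,f,up=0.25):
    y=best([*xy,up],yaw); env.reach([*xy,up],quat(y)); env.grip(opening)
    env.movel([*xy,z+0.03],0.2); hit=env.movel([*xy,z],0.06,stop_force=8); print("down hit",hit,*st())
    env.grip(0.0,f); print("gripped",*st())
    env.movel([*xy,up],0.15); print("lifted",*st()); return y
def place(xy,yaw,z,opening,up=0.25,sf=4):
    """z: expected TCP height at contact"""
    y=best([*xy,up],yaw); env.reach([*xy,up],quat(y)); env.movel([*xy,z+0.02],0.15); env.dwell(0.3)
    hit=env.movel([*xy,z-0.004],0.02,stop_force=sf); print("contact",hit,"expected z",round(z,4),*st())
    return hit
def release(xy,opening,up=0.25):
    env.grip(opening); z=env.get_state()["tcp_pos"][2]
    p=env.get_state()["tcp_pos"]; env.movel([p[0],p[1],z+0.04],0.06); env.movel([p[0],p[1],max(up,z+0.05)],0.25); print("released",*st())
E
python3 - <<'E'
from h import *
import json
W=cloud(np.load("top0.npy"),calibration("top")); z=W[...,2]
def fit(u0,u1,v0,v1,lo,hi=1):
    m=np.zeros(z.shape,bool); m[v0:v1,u0:u1]=True; m&=np.nan_to_num((z>lo)&(z<hi)); return rect(W,m)
b1=fit(425,480,175,210,.022); b2=fit(415,475,230,260,.022); print(b1,b2)
ctr=(b1[0]+b2[0])/2; d=b1[0]-b2[0]; yaw=np.degrees(np.arctan2(d[1],d[0])); print("base",ctr,yaw,np.hypot(*d),"strip",fit(425,480,170,262,.004,.014))
r=fit(355,400,225,280,.05); print("rail",r)
th=fit(290,350,175,280,.022); print("thick",th)
E
```

```text
(array([ 0.58211322, -0.33263901]), 100.40116119384766, 20.318893432617188, 83.74353790283203) (array([ 0.45302142, -0.319509  ]), 99.94336700439453, 20.063478469848633, 84.38284301757812)
base [ 0.51756732 -0.32607401] -5.807616712273563 0.12975780920098395 strip (array([ 0.52209283, -0.34286096]), 202.12442016601562, 134.05601501464844, -0.7787704467773438)
rail (array([ 0.42839172, -0.15261342]), 89.52366638183594, 28.81930160522461, -20.972084045410156)
thick (array([ 0.48685522, -0.00578771]), 209.89646911621094, 58.424922943115234, -17.248580932617188)
```

Run:
```python
from h import *
r=np.radians
pick([0.4869,-0.0058],r(-17.25),0.076,0.085,50)
place([0.5176,-0.3261],r(-5.8),0.076+0.028,0.085)
```

```text
down hit False 4.4583 [ 0.4868 -0.006   0.0759] 0.0851 [-0.1  0.2  0.3]
gripped 4.8333 [ 0.4872 -0.0056  0.0765] 0.0571 [-1.   0.9  6.1]
lifted 6.1417 [ 0.4864 -0.0057  0.2493] 0.0569 [-0.3 -0.1 -2.9]
contact True expected z 0.104 9.5667 [ 0.5176 -0.3261  0.1046] 0.0571 [-0.5  1.1  5.1]
```

```bash
cat >> h.py <<'E'
def topfit(name,u0,u1,v0,v1,lo,hi=1):
    p,d=camera("top"); cv2.imwrite(f"pics/{name}.png",p); W=cloud(d,calibration("top")); z=W[...,2]
    m=np.zeros(z.shape,bool); m[v0:v1,u0:u1]=True; m&=np.nan_to_num((z>lo)&(z<hi)); return rect(W,m),np.nanmedian(z[m])
E
python3 - <<'E'
from h import *
release(None,0.085)
r=np.radians
# over sticker b; out of the way of the stack
p=[0.6061,-0.1755,0.25]; y=best(p,r(-18.8)); env.reach(p,quat(y))
print(topfit("t1",415,490,150,275,.05,.075)); print(*st())
pic,d=camera("wrist"); cv2.imwrite("pics/w1.png",pic); np.save("w1.npy",d)
E
```

```text
released 11.3583 [ 0.5169 -0.325   0.2501] 0.0852 [-0.   0.5 -1.1]
((array([0., 0.]), 0.0, 0.0, 0.0), np.float64(nan))
12.1417 [ 0.6049 -0.1767  0.2493] 0.0852 [ 0.  -1.1  0.3]
  return np.nanmean(a, axis, out=out, keepdims=keepdims)
```

View pics/t1.png

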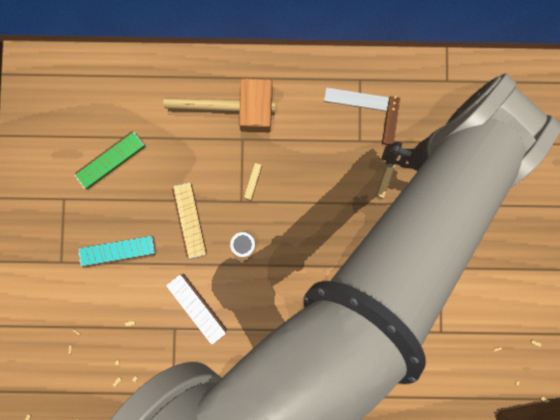

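The arm hides the stack in the top view at (450,215). I'll pick the left sticker first and measure from there, where the view should be clear.

Run:
```python
from h import *
r=np.radians
pick([0.5974,0.1527],r(-16.7),0.077,0.05,25)
print(topfit("t2",415,490,150,275,.05,.075)); print(*st())
```

```text
down hit False 15.3917 [0.5974 0.1525 0.0769] 0.0503 [-0.4  0.4  0.2]
gripped 15.775 [0.5977 0.1527 0.0774] 0.0171 [-0.2 -0.9  2.1]
lifted 17.075 [0.5969 0.1528 0.249 ] 0.0172 [-0.1 -0.5 -0.4]
((array([ 0.51631995, -0.32758194]), 210.0690460205078, 60.730655670166016, -6.0111236572265625), np.float64(0.05726514605560084))
17.125 [0.5969 0.1527 0.249 ] 0.017 [ 0.2 -0.   0.2]
```

View pics/t2.png

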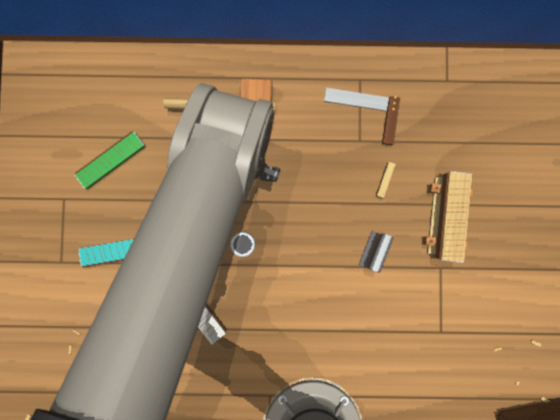

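Run:
```python
from h import *
r=np.radians
yb=r(-5.9); s=np.array([0.5176,-0.3261])+0.065*np.array([np.cos(yb),np.sin(yb)])
p=[0.5176,-0.3261,0.34]; y=best(p,yb+np.pi/2); env.reach(p,quat(y)); env.dwell(.3)
c=calibration("wrist"); pic,d=camera("wrist"); cv2.imwrite("pics/w2.png",pic); np.save("w2.npy",d)
W=cloud(d,c); z=W[...,2]; np.save("W2.npy",W)
R=cv2.Rodrigues(np.array(c["rvec"],float))[0]; print("cam",-R.T@np.array(c["tvec"]).ravel())
# base-frame coords
a=np.stack([(W[...,0]-.5176)*np.cos(yb)+(W[...,1]+.3261)*np.sin(yb),-(W[...,0]-.5176)*np.sin(yb)+(W[...,1]+.3261)*np.cos(yb),z],-1); 
for n,m in (("board",(z>.05)&(z<.064)&(abs(a[...,0])<.15)&(abs(a[...,1])<.1)),("bear+",(z>.022)&(z<.034)&(abs(a[...,0]-.065)<.02)&(abs(a[...,1])<.07)),("bear-",(z>.022)&(z<.034)&(abs(a[...,0]+.065)<.02)&(abs(a[...,1])<.07))):
    q=a[m]; print(n,len(q),np.nanpercentile(q,[.5,99.5],axis=0).round(4).tolist(), rect(a,m))
print(*st())
```

```text
cam [ 0.51086575 -0.39304649  0.40955103]
board 10492 [[-0.1024, -0.0292, 0.0547], [0.1057, 0.028, 0.0597]] (array([ 0.00158382, -0.00040624]), 210.99017333984375, 57.830684661865234, 0.1431291401386261)
bear+ 667 [[0.0578, -0.0487, 0.0224], [0.0777, 0.0503, 0.03]] (array([0.06778084, 0.00095549]), 99.29197692871094, 20.271936416625977, 89.97518920898438)
bear- 685 [[-0.0815, -0.048, 0.0226], [-0.052, 0.0512, 0.0307]] (array([-0.0684446 ,  0.00174203]), 99.61182403564453, 33.0374870300293, 89.95099639892578)
19.2667 [ 0.5179 -0.3257  0.3399] 0.0171 [0.2 0.3 0.5]
```

View pics/w2.png

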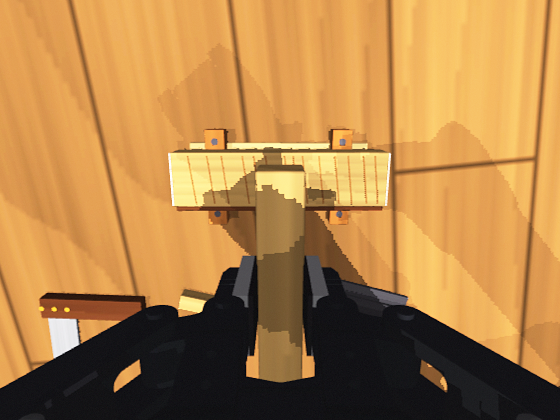

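The wrist picture shows the thick board at (280,180) lying across both bearers, about 1.5 mm off centre. The sticker is held straight. Next I'll place it above the +x bearer, then fetch and place the second.

Run:
```python
from h import *
r=np.radians
yb=r(-5.9); e=np.array([np.cos(yb),np.sin(yb)]); C=np.array([0.5184,-0.3257])
assert place(C-0.065*e,yb+np.pi/2,0.135,.04)
release(None,.045,up=.25)
pick([0.6061,-0.1755],r(-18.8),0.077,0.05,25)
assert place(C+0.065*e,yb+np.pi/2,0.135,.04)
release(None,.045,up=.25)
```

```text
contact True expected z 0.135 21.7833 [ 0.4537 -0.319   0.1354] 0.0173 [-0.9  0.5  6.6]
released 23.4333 [ 0.4535 -0.3184  0.2504] 0.0448 [ 0.1  0.6 -1.2]
down hit False 26.025 [ 0.6061 -0.1756  0.0769] 0.05 [ 1.  -0.1 -0.1]
gripped 26.4083 [ 0.6064 -0.1756  0.0774] 0.0174 [-0.7 -0.3  3.2]
lifted 27.7083 [ 0.6056 -0.1752  0.249 ] 0.0172 [-0.2 -1.2 -0.3]
contact True expected z 0.135 30.5667 [ 0.583  -0.3323  0.1355] 0.0176 [-1.3  1.   5. ]
released 32.2167 [ 0.5827 -0.3319  0.2507] 0.0447 [-0.2 -0.6 -0.4]
```

Run:
```python
from h import *
r=np.radians
pick([0.4986,0.3081],r(13.5),0.075,0.085,40)
print(topfit("t3",415,500,150,220,.069,.09)); print(topfit("t3",415,500,220,290,.069,.09)); print(topfit("t3",415,500,150,290,.053,.063))
yb=r(-5.9)
p=[0.5181,-0.3259,0.34]; y=best(p,yb); env.reach(p,quat(y)); env.dwell(.2)
pic,d=camera("wrist"); cv2.imwrite("pics/w3.png",pic); print(*st())
t=cv2.imread("pics/t3.png")[150:290,360:520]; cv2.imwrite("pics/j3.png",np.hstack([cv2.resize(pic,(480,360)),cv2.resize(t,(320,280))[:360] if 0 else cv2.copyMakeBorder(cv2.resize(t,(320,280)),0,80,0,0,0)]))
```

```text
down hit False 36.5167 [0.4987 0.3079 0.0748] 0.085 [ 0.  -0.5 -0.6]
gripped 36.9583 [0.4988 0.3083 0.0755] 0.0472 [-0.4 -1.5  4.6]
lifted 38.275 [0.4981 0.3079 0.2491] 0.0465 [ 0.   0.2 -1.1]
((array([ 0.58012885, -0.3351752 ]), 90.43025970458984, 19.054624557495117, 83.62316131591797), np.float64(0.07557967070476662))
((array([ 0.45118515, -0.32093262]), 90.78717803955078, 17.89920425415039, 84.13428497314453), np.float64(0.07530396218444363))
((array([ 0.51665253, -0.32575873]), 210.34791564941406, 84.8511962890625, -6.102821350097656), np.float64(0.05740459959826927))
40.9583 [ 0.5185 -0.3254  0.3399] 0.0469 [ 0.7  0.1 -0.3]
```

View pics/j3.png

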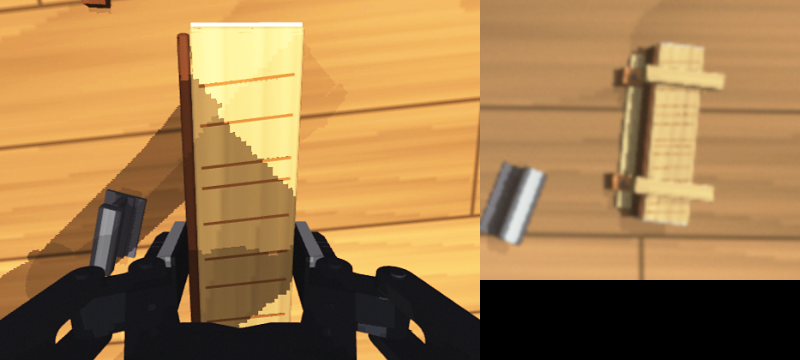

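Right panel: both stickers lie straight across the thick board, about (685,78) and (672,190), above the bearers. Left panel: the thin board is held squarely. I'll place it now.

Run:
```python
from h import *
r=np.radians; yb=r(-5.9); C=[0.5181,-0.3259]
assert place(C,yb,0.075+.076,.085)
release(None,.085,up=.27)
p=[0.4284,-0.1526,0.30]; y=best(p,r(-21)); env.reach(p,quat(y)); env.grip(.06)
env.movel([*p[:2],.135],.2); print(env.movel([*p[:2],.107],.05,stop_force=8),*st())
env.grip(0,90); print(*st()); env.movel([*p[:2],.30],.12); env.dwell(.2); print(*st())
# view from the +y side, stack clear in the top view
q=[0.50,0.10,0.30]; env.reach(q,quat(best(q,yb))); env.dwell(.2)
print(topfit("t4",415,500,150,290,.085,.11)); print(topfit("t4",415,500,150,290,.053,.063))
pic,d=camera("side"); cv2.imwrite("pics/s4.png",pic)
t=cv2.imread("pics/t4.png")[150:290,360:520]; cv2.imwrite("pics/j4.png",np.hstack([cv2.resize(pic,(480,360)),cv2.copyMakeBorder(cv2.resize(t,(320,280)),0,80,0,0,0)]))
```

```text
contact True expected z 0.151 43.2917 [ 0.518  -0.3259  0.1515] 0.0468 [-1.3  0.2  5.3]
released 45.0417 [ 0.5177 -0.3253  0.2704] 0.0849 [ 0.1  0.5 -0. ]
False 47.975 [ 0.4283 -0.1528  0.1069] 0.0597 [-0.8 -0.4  1.1]
48.375 [ 0.4288 -0.1522  0.1074] 0.0267 [-1.2  3.4  6.6]
50.3333 [ 0.4282 -0.1527  0.2998] 0.0268 [ 0.4 -0.1 -8.1]
((array([ 0.518271  , -0.32747592]), 179.92489624023438, 50.78856658935547, -5.7703857421875), np.float64(0.0931570143118569))
((array([ 0.51640686, -0.32653262]), 210.01583862304688, 85.8147964477539, -6.0942230224609375), np.float64(0.057032389173218984))
```

View pics/j4.png

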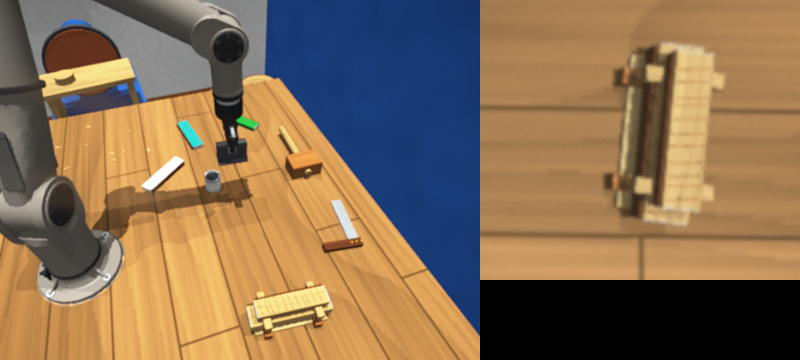

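The thin board lies centred on the stickers, within 2 mm of the thick board and 0.3° of its line. The rail is held level. Next I'll place the rail.

Run:
```python
from h import *
yb=np.radians(-5.85); C=[0.5180,-0.3259]
assert place(C,yb,0.107+.094,.06,up=.32,sf=5)
release(None,.06,up=.33)
q=[0.50,0.10,0.33]; env.reach(q,quat(best(q,yb))); env.dwell(.3)
print("rail head",topfit("t5",400,520,130,300,.14,.17)); print("thin",topfit("t5",400,520,130,300,.088,.098)); print("thick",topfit("t5",400,520,150,290,.053,.062)); print(*st())
pic,d=camera("side"); cv2.imwrite("pics/s5.png",pic)
a=cv2.resize(pic[290:420,260:420],None,fx=2.5,fy=2.5,interpolation=2)
t=cv2.resize(cv2.imread("pics/t5.png")[60:280,200:520],(400,275)); cv2.imwrite("pics/j5.png",np.hstack([a,cv2.copyMakeBorder(t,0,a.shape[0]-275,0,0,0)]))
```

```text
contact True expected z 0.201 55.3 [ 0.5179 -0.3259  0.2015] 0.0266 [-0.7  0.7  5.8]
released 57.05 [ 0.5169 -0.3244  0.3302] 0.0602 [-0.3  0.8 -0.1]
rail head ((array([ 0.51704742, -0.32622021]), 90.15140533447266, 28.61281394958496, -5.38372802734375), np.float64(0.15317885699927755))
thin ((array([ 0.51854681, -0.32584842]), 180.19081115722656, 52.6083984375, -5.4423675537109375), np.float64(0.0934928726042204))
thick ((array([ 0.51699567, -0.31930313]), 209.7113800048828, 73.41378021240234, -5.477973937988281), np.float64(0.057088141548196095))
59.0667 [0.5001 0.0998 0.33  ] 0.0597 [0.8 1.2 1. ]
```

View pics/j5.png

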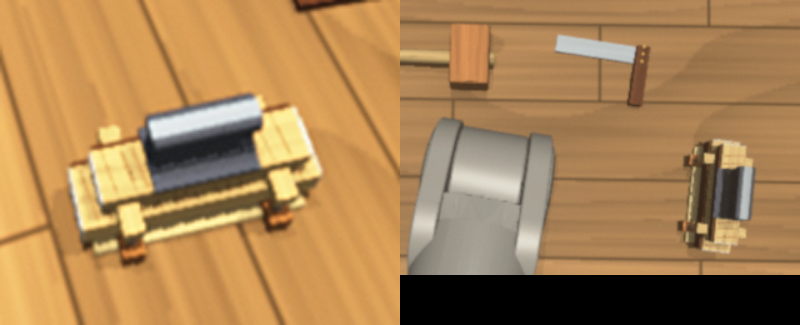

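The pictures show the full stack standing square, with the rail on its foot at the middle of the thin board. The gripper is clear of it, so I'm handing in.

```bash
python3 -c "
from h import *
print(job.job_done(),env.get_state()['time'])"
```

```text
the job is handed in; nothing more can be done
the job is handed in; nothing more can be done
```

The stack is built in the order asked and handed in. The robot clock read about 59 s at the last check, against the 136 s limit. Every piece was lowered until it touched, then released, and each contact came within 1 mm of the expected height.

**Last checks:**
- **Fit and level:** The tops of the boards, stickers and rail were at the right heights, to about 1 mm. The rail and thin board agree within about 2 mm and 0.1°.
- **Boards in line:** They agree within about 2 mm along their length and 0.3° in direction. Sideways they agreed to about 1 mm, but that reading is rough because the board edges were partly hidden.
- **Stickers:** Seen from the top camera, they are within about 3 mm of the bearer centre lines.
- **Bystanders:** The mallet and try square are visibly in place in the final pictures. The arm hid the tin in the last one, but it was undisturbed in the picture before, and the gripper did not go near it after that.

**Disagreements:**
- **Base centre:** The wrist and top cameras disagreed by 1–3 mm. I took a middle value for the stickers, thin board and rail. The thick board may sit about 1.5 mm off centre on the base, and I left it there.
- **Thick board reading:** In the last top view its sideways reading was unusable, because it mixed in other parts of the stack. Its position comes from the wrist-camera view and the earlier, cleaner top view.

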